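# Toppling test: tip the tall block over the stop strip, then put the set away

### The arm

A 6-joint arm with a two-finger parallel gripper is mounted at the origin on the work surface. World frame = base frame: x ahead of the robot, y to its left, z up, the work surface at z = 0. Lengths are in mm, angles in rad, forces in N, time in s.
With the tool pointing down it reaches from about 400 to 925 mm from the base axis. Payload 12.5 kg.
Tool frame: the origin (TCP) lies at the very end of the fingers, on their centre line; the grasp point (between the pads) lies 19 mm behind it; z points along the fingers, y is the direction in which the jaws open and shut (so a half turn about z gives the same grasp; the last joint's range is limited). The gripper opens to 95 mm and grips with 3 to 60 N. Pads are 20 mm wide; open, the fingers measure 119 mm over their backs; the gripper's body (75 mm by 180 mm) begins 59 mm behind the grasp point.
Start: joints at [-1.429, 0.491, 1.559, -0, 1.092, -0.106], TCP at [153.317, -605.921, 214.661] pointing down, gripper open.
Joint ranges: [-3.1, 3.1], [-0.84, 2.19], [0.05, 2.79], [-1.13, 4.28], [0.06, 2.93], [-2.69, 2.69]. Speed limits (rad/s): [2.22, 2.22, 2.79, 3.14, 3.14, 3.14].

### API

Orientations are given as [roll, pitch, yaw] about the fixed x, y, z axes, in that order (R = Rz(yaw) Ry(pitch) Rx(roll)).
In Python, from cell import env, read_camera, get_calibration gives the robot as it stands.
- The arm moves only by the tool arm_command, never from a script. Its argument "targets" is a list of rows, each a list of 3 entries, a list of its own where there are three numbers: the turn, a rotation vector about the tool's x, y, z in rad, then the shift along the tool's x, y, z in m, then the closure in counts, from 0 (fully open) to 255 (shut). In form: [[[rx, ry, rz], [tx, ty, tz], fingers], ...]. A call has 1 to 8 rows; each row is the pose to reach, as a shift and turn from the pose commanded when the call began, along the tool's axes at that moment; what a row does not reach only later rows make up. A row lasts 1/10 s, in which the tool goes at most 50 mm and 8.59 degrees, less where a joint would pass 70% of its speed; a pose out of reach is approached as far as the arm can. A call with a gripper value outside its range is refused whole. The fingers move at their own pace and stop on an object; the grip force is fixed at half the most. Time passes only in rows, so rows that repeat a pose let the fingers close. It gives the time, the measured TCP pose, the force and the opening at its end, in the units of the state.
- env.state(): the state, without advancing time (a new reading comes with each control period).
- read_camera(name): name is "scene" or "top"; returns (picture, depth): 400x640x3 uint8, blue, green, red; 400x640 float32, mm along the optical axis (not along the pixel's ray), 0 where there is no reading.
- get_calibration(name): a dict with "vfov" (degrees; the focal length in pixels is half the picture's height over the tangent of half this angle, whatever the lens; pixels are square), "cx", "cy" (the principal point, pixels), "k1" (the pictures are not rectified: a ray, as slopes to the right and down, at radius r is drawn at 1 + k1 r^2 times it, then the intrinsics apply), "world_from_camera" (4x4, takes a point from camera to world coordinates). Camera axes: x right, y down, z forward; pixel columns grow to the right and rows downward; lengths in mm; the calibration is good to about 2 mm. A picture is of the moment at which its call begins. get_calibration takes no time and is no camera call.
- env.job_done(): hands the job in, once; it reports no verdict.
The state is a dict: "t": time; "joints": joint angles; "qvel": joint speeds; "tau": joint torques, N m; "eef_pos": TCP position; "tcp_rot": TCP orientation; "ft_force": force on the tool from outside, world axes, zero at the start; "moment": the same for the moment, N m; "opening": opening from 0.0 (shut) to 1.0 (fully open).
Only numpy, scipy, OpenCV 4.12 (cv2) and the standard library are available. Lean on these libraries where they do the work, as an engineer would, in place of code of your own. Each camera call takes 0.05 s, during which the arm holds its last target.

### The job

Do the toppling test with the tall wooden block: bring it, still standing, up against the metal stop strip on the plywood board and push it near its top until it tips over the strip and comes to rest lying on its side on the board beyond it. Then put the set away in the blue divided tray: the tall block lying flat in the long compartment and the short block lying flat in the compartment that suits its length. Leave the steel weight, the board eraser and the marker where they are.

Things in the scene. Friction and masses are not known exactly. Their poses are not given: they have to be found in the camera images.
- board: plywood toppling board lying flat and fixed on the desk, 360 x 160 x 22 mm (its x, y, z). Origin: centre of its underside. Its top is 22 mm above the origin. +x is the direction in which the tall block is to be tipped.
- strip: aluminium stop strip fixed across the board: 12 mm wide (board x), 130 mm long (board y), 6 mm high. Axes as the board's. Origin: on the board's top, mid-length, at the foot of its near side, against which the block is pushed. The strip lies at x = 0 to 12 mm; the block stands on its -x side and is to land on its +x side.
- tall_center (a point): centre of the loose tall dark wooden block, 60 x 48 x 140 mm along its own x, y, z, 0.27 kg; white dots mark the centre of its two 60 x 140 sides. It starts standing (z up) on the board on the strip's -x side, centre 90 to 130 mm from the strip's near side, turned up to 17 degrees to the board. Squarely against the strip, its centre is 30 mm from the strip's near side.
- short_center (a point): centre of the short dark wooden block (loose), 84 x 48 x 60 mm along its own x, y, z, with the same white dots on its -y and +y sides; it lies on the desk between board and tray, its long x axis level, z up. About 0.16 kg.
- tray: blue divided kit tray, fixed, 176 x 204 x 32 mm (its x, y, z). Origin: centre of its underside. Floor 4 mm thick, walls and dividers 4 mm thick, all 32 mm high. One long compartment fills its +y half; its -y half is split into a short compartment (at -x) and a small one (at +x) that holds the steel weight.
- long_bay (a point): centre of the inner floor of the long compartment, 168 mm (tray x) by 96 mm (tray y) inside; axes as the tray's
- short_bay (a point): centre of the inner floor of the short compartment, 108 mm (tray x) by 96 mm (tray y) inside; axes as the tray's
- weight_center (a point): centre of a loose round steel weight, 38 mm diameter, 58 mm tall with a knob on top, standing in the tray's small compartment: leave it there
- eraser: blue whiteboard eraser, 130 x 50 x 37 mm (its x, y, z), loose on the desk, origin at the centre of its underside: leave it alone
- marker: white marker pen with a red cap, 118 mm long (its x), 17 mm thick, loose on the desk, origin at the centre of its underside: leave it alone
Things that resemble listed ones, but are neither listed nor needed, are in the scene too. Leave any pink look-alike of the part that bears tall_center alone.

How it is judged:
By the outcome, as a careful person would: the job done as asked, in the order asked, and still so for the second after the job is handed in, with the robot touching nothing.
It also fails if it takes over 67 s, if anything falls off the work surface, if the arm or the gripper's body presses on something with over 40 N, if the wrist force passes 120 N, or if a joint passes its speed limit or range.

## Working session

There is one attempt and no reset: what is moved stays moved. The work goes in short steps, Python scripts to look and compute and a tool call to move; the robot and the scene stay as the last step left them, time stands still between calls to the robot, and variables do not carry over. Pictures are saved under pics/ and viewed, and the job is handed in when it is done.

Besides the shell and the picture viewer there is one more tool, called after "Call:" as a command line: name --argument value ..., lists and objects as JSON in quotes. arm_command: Moves the arm, as the interface text tells. Its arguments: {"type":"object","properties":{"targets":{"type":"array"}},"required":["targets"]}

```bash
ls; mkdir -p pics; python3 - <<'E'
from cell import env, read_camera, get_calibration
import cv2, numpy as np
print(env.state())
for n in ("scene","top"):
    p,d=read_camera(n); cv2.imwrite(f"pics/{n}0.png",p); np.save(f"pics/{n}0.npy",d); print(n,get_calibration(n))
E
```

```text
pics
{'t': 0.0, 'joints': array([-1.42863812e+00,  4.91535827e-01,  1.55947192e+00, -9.22420475e-06,
        1.09167576e+00, -1.05627156e-01]), 'qvel': array([-0.00117597, -0.00074641,  0.00112526,  0.00058086, -0.00076233,
       -0.00029459]), 'tau': array([-1.97528556e-05, -6.12644506e+01, -2.58185756e+01,  6.92556845e-02,
        4.82776249e-02, -1.47641481e-04]), 'eef_pos': array([ 153.25386187, -605.66218563,  214.06874965]), 'tcp_rot': array([-3.14050702e+00, -1.06873994e-04,  2.47789559e-01]), 'ft_force': array([ 1.06591647, -0.57943536,  0.19664913]), 'moment': array([ 0.05527656, -0.01022974, -0.0309849 ]), 'opening': 1.0001985803750204}
scene {'vfov': 54.90698869677198, 'cx': 317.1792564690061, 'cy': 196.40499718486288, 'k1': -0.0724215300077935, 'world_from_camera': array([[ 5.51756235e-01,  5.26096562e-01, -6.47137903e-01,
         1.07692329e+03],
       [ 8.33937733e-01, -3.38137225e-01,  4.36131945e-01,
        -4.10962923e+02],
       [ 1.06261017e-02, -7.80311236e-01, -6.25301096e-01,
         6.02797418e+02],
       [ 0.00000000e+00,  0.00000000e+00,  0.00000000e+00,
         1.00000000e+00]])}
top {'vfov': 53.814556381370735, 'cx': 324.2817501226754, 'cy': 197.5855434438234, 'k1': -0.024902883739163044, 'world_from_camera': array([[-1.57230338e-02, -9.88532115e-01,  1.50190028e-01,
         4.51058175e+02],
       [-9.99828371e-01,  1.40718641e-02, -1.20503719e-02,
        -6.23158655e+01],
       [ 9.79872598e-03, -1.50353719e-01, -9.88583706e-01,
         8.69176279e+02],
       [ 0.00000000e+00,  0.00000000e+00,  0.00000000e+00,
         1.00000000e+00]])}
```

View pics/scene0.png

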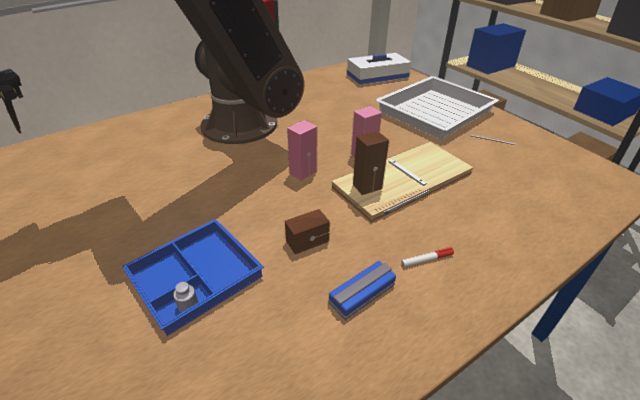

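View pics/top0.png

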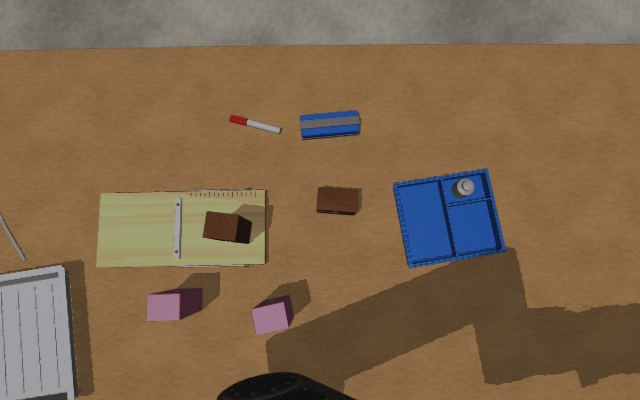

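The tall brown block is at scene (370,163) and top (227,227), on the board. Two pink look-alikes are at scene (302,150) and (367,130). The brown one fits because it is dark wood and stands on the -x side of the strip at top (178,228). The short block is at top (338,200) and the tray at (450,218), with the weight at (465,187). Next I'll look closer in enlarged crops.

```bash
cat > h.py <<'E'
import numpy as np, cv2
from cell import env, read_camera, get_calibration
def K(n):
    c=get_calibration(n); f=200/np.tan(np.radians(c['vfov']/2)); return c,f
def ray(n,u,v):
    c,f=K(n); xd,yd=(u-c['cx'])/f,(v-c['cy'])/f
    x,y=xd,yd
    for _ in range(20):
        s=1+c['k1']*(x*x+y*y); x,y=xd/s,yd/s
    T=c['world_from_camera']; return T[:3,3],T[:3,:3]@np.array([x,y,1.])
def onz(n,u,v,z):
    o,d=ray(n,u,v); return o+d*(z-o[2])/d[2]
def dep(n,u,v,D):
    o,d=ray(n,u,v); return o+d*D[int(round(v)),int(round(u))]
def proj(n,P):
    c,f=K(n); T=c['world_from_camera']; p=T[:3,:3].T@(np.asarray(P,float)-T[:3,3]); x,y=p[:2]/p[2]
    s=1+c['k1']*(x*x+y*y); return np.array([x*s*f+c['cx'],y*s*f+c['cy']])
def crop(n,p,u0,v0,w,h,k,name):
    q=cv2.resize(p[v0:v0+h,u0:u0+w],None,fx=k,fy=k,interpolation=cv2.INTER_CUBIC)
    for i in range(0,w,10): cv2.line(q,(i*k,0),(i*k,8 if i%50 else 16),(0,255,255),1)
    for i in range(0,h,10): cv2.line(q,(0,i*k),(8 if i%50 else 16,i*k),(0,255,255),1)
    cv2.imwrite('pics/'+name,q)
def cloud(n,D):
    v,u=np.mgrid[0:400,0:640]; c,f=K(n)
    pts=np.stack([u.ravel(),v.ravel()],1).astype(np.float64)[:,None]
    k=np.array([[f,0,c['cx']],[0,f,c['cy']],[0,0,1.]])
    # invert radial
    xd=(u-c['cx'])/f; yd=(v-c['cy'])/f; x,y=xd.copy(),yd.copy()
    for _ in range(20):
        s=1+c['k1']*(x*x+y*y); x,y=xd/s,yd/s
    T=c['world_from_camera']; P=np.stack([x*D,y*D,D],-1)@T[:3,:3].T+T[:3,3]
    P[D==0]=np.nan; return P
E
python3 - <<'E'
from h import *
p=cv2.imread('pics/top0.png'); D=np.load('pics/top0.npy')
crop('top',p,90,180,200,100,4,'c1.png'); crop('top',p,300,150,220,130,3,'c2.png')
P=cloud('top',D)
def rect(m,name):
    uv=np.argwhere(m); X=P[m][:,:2]; r=cv2.minAreaRect(X.astype(np.float32)); print(name,len(X),np.round(X.mean(0),1),'z',np.round(np.median(P[m][:,2]),1),[np.round(a,2) for a in r])
z=P[...,2]
vv,uu=np.mgrid[0:400,0:640]
def reg(u0,v0,u1,v1,zl,zh): return (uu>=u0)&(uu<u1)&(vv>=v0)&(vv<v1)&(z>zl)&(z<zh)
print('desk',np.nanmedian(z[60:100,400:600]))
rect(reg(85,180,280,275,14,27),'board'); rect(reg(190,195,260,255,150,175),'tall'); rect(reg(300,170,375,225,50,70),'short')
rect(reg(380,160,515,280,26,40),'tray'); rect(reg(290,100,370,150,25,45),'eraser'); rect(reg(450,170,480,205,50,70),'weight')
rect(reg(135,285,195,330,130,155),'pink1');rect(reg(245,290,300,340,130,155),'pink2')
E
```

```text
desk 0.39400754723851605
board 11075 [517.3 246. ] z 21.3 [array([519.41, 237.53]), array([169.01, 362.16]), np.float64(0.19)]
tall 924 [510.  115.3] z 161.4 [array([510.3 , 116.52]), array([60.82, 48.12]), np.float64(82.44)]
short 934 [569.7 -98.6] z 59.7 [array([570.3 , -98.62]), array([83.83, 48.42]), np.float64(84.52)]
tray 1749 [ 534.2 -344.4] z 31.3 [array([ 533.04, -339.93]), array([185.41, 212.41]), np.float64(8.36)]
eraser 1289 [744.5 -86.6] z 33.2 [array([746.25, -86.88]), array([ 50.19, 131.99]), np.float64(4.5)]
weight 105 [ 596.1 -372.8] z 60.7 [array([ 596. , -373.7]), array([22.78, 22.47]), np.float64(57.48)]
pink1 933 [366.9 221.1] z 139.3 [array([367.33, 222.1 ]), array([61.98, 47.3 ]), np.float64(89.19)]
pink2 943 [344.7  29.5] z 139.4 [array([344.31,  30.14]), array([48.47, 60.49]), np.float64(11.86)]
```

View pics/c1.png

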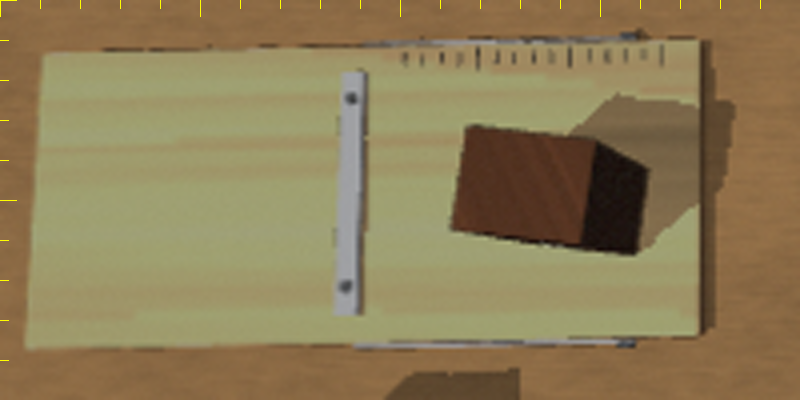

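View pics/c2.png

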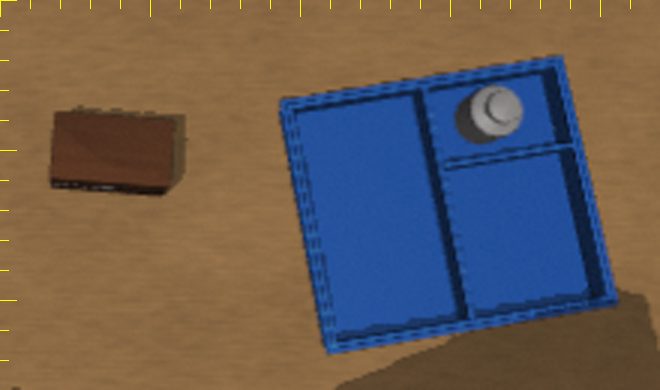

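The tall block's top is at crop (525,185), clearly brown and on the ruled side of the strip. The strip runs from crop (354,72) to (348,315). The tray's long bay is on its left and the weight is at crop (495,110). Next I'll get the board and tray poses from their corners.

```bash
python3 - <<'E'
from h import *
R=lambda a:np.round(a,1)
print('board'); 
b=[onz('top',90+x/4,180+y/4,22)[:2] for x,y in [(43,55),(25,348),(700,335),(700,40)]]
for i in range(4):
    d=b[(i+1)%4]-b[i]; print(R(b[i]),R(np.hypot(*d)),R(np.degrees(np.arctan2(d[1],d[0]))))
print('ctr',R(np.mean(b,0)))
print('strip')
b=[onz('top',90+x/4,180+y/4,28)[:2] for x,y in [(366,72),(362,315),(334,315),(342,72)]]
for i in range(4):
    d=b[(i+1)%4]-b[i]; print(R(b[i]),R(np.hypot(*d)),R(np.degrees(np.arctan2(d[1],d[0]))))
print('tray')
b=[onz('top',300+x/3,150+y/3,32)[:2] for x,y in [(280,100),(562,57),(618,300),(328,353)]]
for i in range(4):
    d=b[(i+1)%4]-b[i]; print(R(b[i]),R(np.hypot(*d)),R(np.degrees(np.arctan2(d[1],d[0]))))
print('ctr',R(np.mean(b,0)))
print('div T', [R(onz('top',300+x/3,150+y/3,32)[:2]) for x,y in [(420,90),(460,318),(447,163),(573,147)]])
print('tall top')
b=[onz('top',90+x/4,180+y/4,162)[:2] for x,y in [(467,125),(596,139),(581,246),(451,230)]]
for i in range(4):
    d=b[(i+1)%4]-b[i]; print(R(b[i]),R(np.hypot(*d)),R(np.degrees(np.arctan2(d[1],d[0]))))
print('ctr',R(np.mean(b,0)))
p=cv2.imread('pics/scene0.png'); crop('scene',p,320,110,170,120,4,'c3.png')
E
```

```text
board
[595.2 415.2] 157.7 -179.7
[437.5 414.3] 359.0 -89.6
[439.7  55.3] 158.6 0.4
[598.3  56.3] 359.0 90.5
ctr [517.7 235.2]
strip
[582.3 235.6] 129.7 -178.8
[452.6 232.8] 14.8 89.3
[452.8 247.7] 129.7 0.4
[582.5 248.6] 13.0 -90.8
tray
[ 607.3 -222.6] 210.3 -82.0
[ 636.5 -430.9] 178.6 -171.5
[ 459.9 -457.4] 211.2 99.0
[ 426.8 -248.8] 182.4 8.3
ctr [ 532.7 -339.9]
div T [array([ 613.3, -324.8]), array([ 449.4, -343.5]), array([ 559.7, -341.1]), array([ 570. , -433.6])]
tall top
[536.6 141.5] 58.8 -97.0
[529.4  83.2] 48.2 172.9
[481.5  89.1] 58.8 82.3
[489.5 147.3] 47.5 -7.1
ctr [509.2 115.3]
```

View pics/c3.png

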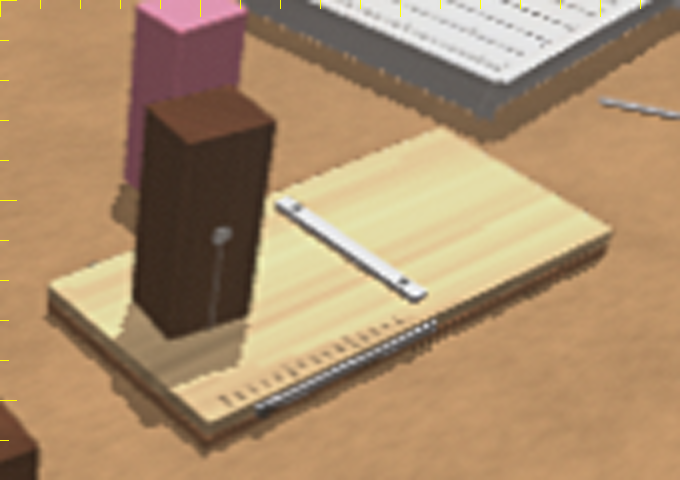

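```bash
cat >> h.py <<'E'
from scipy.spatial.transform import Rotation as Rn
def go(pos,yawdeg,frm=None):
    """print the row (turn, shift) from measured pose (or frm=(pos,yawdeg)) to a tool-down pose"""
    if frm is None:
        s=env.state(); p0=s['eef_pos']; R0=Rn.from_euler('xyz',s['tcp_rot'])
    else: p0=np.array(frm[0],float); R0=Rn.from_euler('xyz',[np.pi,0,np.radians(frm[1])])
    R1=Rn.from_euler('xyz',[np.pi,0,np.radians(yawdeg)])
    d=np.array(pos,float)-p0
    print('row',np.round((R0.inv()*R1).as_rotvec(),3).tolist(),np.round(R0.inv().apply(d)/1000,4).tolist())
def st():
    s=env.state(); print(round(s['t'],2),np.round(s['eef_pos'],1),np.round(np.degrees(s['tcp_rot']),1),'F',np.round(s['ft_force'],1),'op',round(s['opening'],3))
E
python3 - <<'E'
from h import *
go((490,-250,250),50,((153.3,-605.9,214.7),14.2)); go((510,116,250),82.7,((490,-250,250),50))
D=np.load('pics/top0.npy'); P=cloud('top',D); z=P[...,2]; p=cv2.imread('pics/top0.png')
vv,uu=np.mgrid[0:400,0:640]
def rect(m,name):
    n,l,s,c=cv2.connectedComponentsWithStats(m.astype(np.uint8),connectivity=4)
    k=1+np.argmax(s[1:,4]); X=P[l==k][:,:2]; r=cv2.minAreaRect(X.astype(np.float32)); print(name,len(X),[np.round(a,2) for a in r],np.round(P[l==k][:,2].mean(),1))
box=lambda a,b,c,d:(uu>a)&(uu<c)&(vv>b)&(vv<d)
rect(box(390,165,455,275)&(z<9)&(p[...,0]>p[...,2]*2),'long floor')
rect(box(446,200,510,260)&(z<9)&(p[...,0]>p[...,2]*2),'short floor')
rect(box(300,170,375,225)&(z>55)&(z<63),'short top')
rect(box(380,160,515,280)&(z>29)&(z<34),'tray rim')
E
```

```text
row [-0.0, 0.0, -0.625] [0.4137, -0.2624, -0.0353]
row [0.0, 0.0, -0.571] [0.2932, -0.2199, -0.0]
long floor 3110 [array([ 526.41, -294.56]), array([168.79,  91.89]), np.float64(8.39)] 4.2
short floor 1963 [array([ 511.09, -398.16]), array([108.71,  89.8 ]), np.float64(8.2)] 4.3
short top 909 [array([570.3 , -98.62]), array([83.83, 48.42]), np.float64(84.52)] 59.7
tray rim 775 [array([ 532.82, -339.96]), array([184.49, 212.41]), np.float64(8.36)] 31.4
```

Tray yaw is 8.3°. The long bay centre is about (525.5,-291) and the short bay centre about (510.5,-394); the measured floors are 168.8 and 108.7 mm long, as specified. Moving.

Call:
arm_command --targets '[[[0, 0, -0.08], [0.052, -0.033, -0.035], 0], [[0, 0, -0.16], [0.1, -0.064, -0.035], 0], [[0, 0, -0.25], [0.15, -0.096, -0.035], 0], [[0, 0, -0.33], [0.2, -0.128, -0.035], 0], [[0, 0, -0.41], [0.25, -0.16, -0.035], 0], [[0, 0, -0.5], [0.3, -0.19, -0.035], 0], [[0, 0, -0.58], [0.36, -0.23, -0.035], 0], [[0, 0, -0.625], [0.4137, -0.2624, -0.035], 0]]'

```text
t: 0.9
eef_pos: [424.0, -318.3, 249.5]
tcp_rot: [-3.141, 0.0, 0.876]
ft_force: [-0.3, -0.5, 0.1]
opening: 1.003
```

```bash
python3 -c "
from h import *
go((510,116,250),82.7);st()"
```

```text
row [-0.0, -0.0, -0.568] [0.3887, -0.2121, -0.0005]
0.9 [ 424.  -318.3  249.5] [-180.     0.    50.2] F [-0.3 -0.5  0.1] op 1.003
```

Call:
arm_command --targets '[[[0, 0, -0.568], [0.37, -0.2, 0], 0], [[0, 0, -0.568], [0.37, -0.2, 0], 0], [[0, 0, -0.568], [0.37, -0.2, 0], 0], [[0, 0, -0.568], [0.37, -0.2, 0], 0], [[0, 0, -0.568], [0.37, -0.2, 0], 0], [[0, 0, -0.568], [0.37, -0.2, 0], 0], [[0, 0, -0.568], [0.37, -0.2, 0], 0], [[0, 0, -0.568], [0.37, -0.2, 0], 0]]'

```text
t: 1.7
eef_pos: [503.4, 73.8, 249.5]
tcp_rot: [-3.142, 0.0, 1.441]
ft_force: [1.0, -0.9, 0.3]
opening: 0.999
```

Call:
arm_command --targets '[[[0, 0, 0], [0, 0, 0], 0], [[0, 0, 0], [0, 0, 0], 0]]'

```text
t: 1.9
eef_pos: [503.2, 72.6, 249.2]
tcp_rot: [-3.141, 0.0, 1.444]
ft_force: [-0.0, -0.7, 0.0]
opening: 0.998
```

```bash
python3 -c "
from h import *
st();go((510,116,250),82.7);go((510,116,118),82.7)"
```

```text
1.9 [503.2  72.6 249.2] [-180.     0.    82.7] F [-0.  -0.7  0. ] op 0.998
row [-0.001, 0.0, 0.0] [0.0439, 0.0013, -0.0008]
row [-0.001, 0.0, 0.0] [0.0439, 0.0014, 0.1312]
```

Call:
arm_command --targets '[[[0, 0, 0], [0.044, 0.001, 0], 0], [[0, 0, 0], [0.044, 0.001, 0.04], 0], [[0, 0, 0], [0.044, 0.001, 0.08], 0], [[0, 0, 0], [0.044, 0.001, 0.12], 0], [[0, 0, 0], [0.044, 0.001, 0.131], 0], [[0, 0, 0], [0.044, 0.001, 0.131], 0]]'

```text
t: 2.5
eef_pos: [509.8, 114.0, 117.7]
tcp_rot: [-3.139, 0.001, 1.439]
ft_force: [0.0, 0.2, 0.5]
opening: 0.997
```

Call:
arm_command --targets '[[[0, 0, 0], [0, 0, 0], 255], [[0, 0, 0], [0, 0, 0], 255], [[0, 0, 0], [0, 0, 0], 255], [[0, 0, 0], [0, 0, 0], 255], [[0, 0, 0], [0, 0, 0], 255], [[0, 0, 0], [0, 0, 0], 255], [[0, 0, 0], [0, 0, 0], 255], [[0, 0, 0], [0, 0, 0], 255]]'

```text
t: 3.3
eef_pos: [510.2, 115.2, 118.6]
tcp_rot: [3.141, 0.0, 1.441]
ft_force: [1.3, -0.2, 2.5]
opening: 0.502
```

```bash
python3 -c "
from h import *
st()
p,D=read_camera('top');cv2.imwrite('pics/t1.png',p)
crop('top',p,90,150,200,150,4,'t1c.png')
p,D=read_camera('scene');crop('scene',p,280,50,200,150,4,'s1c.png')"
```

```text
3.3 [510.2 115.2 118.6] [180.    0.   82.6] F [ 1.3 -0.2  2.5] op 0.502
```

View pics/s1c.png

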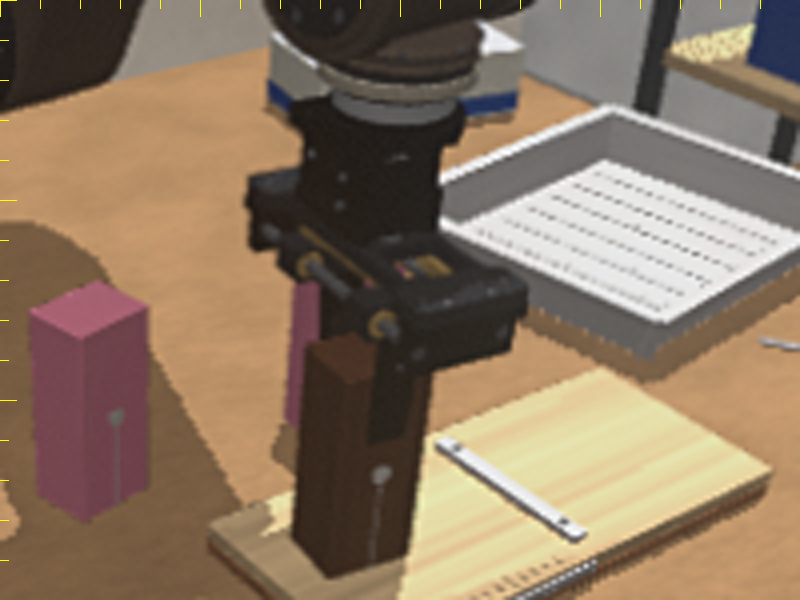

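It is gripped: an opening of 0.502 means 47.7 mm, the block's width, and the block is at crop (365,460). Lift it a little, square it up and carry it toward the strip.

Call:
arm_command --targets '[[[0, 0, 0], [0, 0, -0.004], 255], [[0, 0, -0.05], [0.02, -0.002, -0.004], 255], [[0, 0, -0.1], [0.045, -0.004, -0.004], 255], [[0, 0, -0.134], [0.07, -0.006, -0.004], 255], [[0, 0, -0.134], [0.083, -0.007, -0.004], 255], [[0, 0, -0.134], [0.084, -0.007, -0.004], 255], [[0, 0, -0.134], [0.084, -0.007, -0.004], 255]]'

```text
t: 4.1
eef_pos: [513.8, 199.1, 122.3]
tcp_rot: [-3.141, 0.0, 1.575]
ft_force: [0.4, -0.5, -3.3]
opening: 0.507
```

```bash
python3 -c "
from h import *
st()
p,D=read_camera('top');cv2.imwrite('pics/t2.png',p)
crop('top',p,90,150,200,150,4,'t2c.png')
p,D=read_camera('scene');crop('scene',p,320,80,160,130,5,'s2c.png')"
```

```text
4.1 [513.8 199.1 122.3] [-180.     0.    90.2] F [ 0.4 -0.5 -3.3] op 0.507
```

View pics/s2c.png

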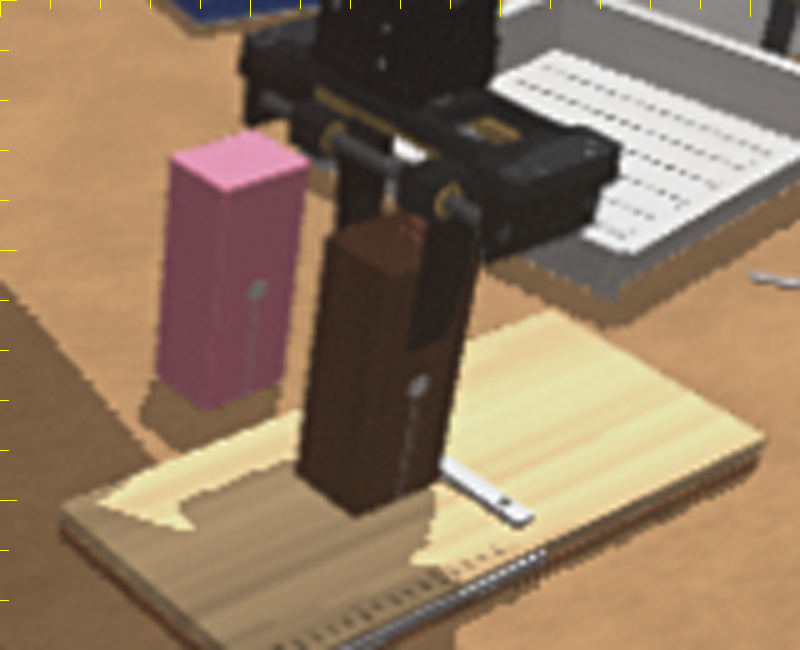

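View pics/t2c.png

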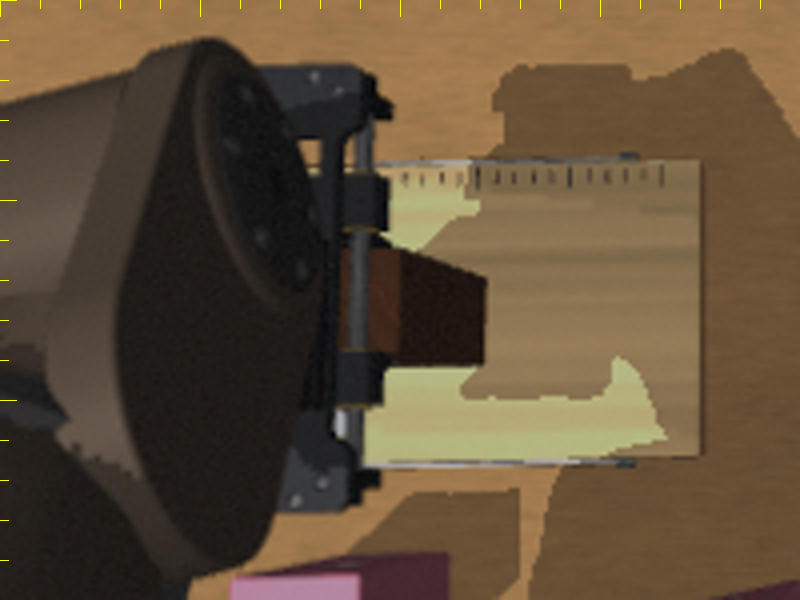

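The block hangs square at scene-crop (390,380), a few mm short of the strip at (480,490). Lower it, then slide forward slowly and watch the force.

Call:
arm_command --targets '[[[0, 0, 0], [0, 0, 0.002], 255], [[0, 0, 0], [0, 0, 0.0037], 255], [[0, 0, 0], [0.002, 0, 0.0037], 255], [[0, 0, 0], [0.003, 0, 0.0037], 255], [[0, 0, 0], [0.004, 0, 0.0037], 255], [[0, 0, 0], [0.004, 0, 0.0037], 255]]'

```text
t: 4.8
eef_pos: [514.0, 203.6, 118.8]
tcp_rot: [-3.142, 0.0, 1.575]
ft_force: [0.5, 0.1, -3.5]
opening: 0.506
```

Call:
arm_command --targets '[[[0, 0, 0], [0.001, 0, 0], 255], [[0, 0, 0], [0.001, 0, 0], 255]]'

```text
t: 5.0
eef_pos: [514.0, 204.5, 118.8]
tcp_rot: [-3.142, 0.0, 1.575]
ft_force: [-0.2, -0.3, -2.9]
opening: 0.502
```

Call:
arm_command --targets '[[[0, 0, 0], [0, 0, 0.0005], 255], [[0, 0, 0], [0, 0, 0.0005], 255], [[0, 0, 0], [0.001, 0, 0.0005], 255], [[0, 0, 0], [0.001, 0, 0.0005], 255]]'

```text
t: 5.4
eef_pos: [514.3, 205.3, 118.6]
tcp_rot: [3.141, 0.0, 1.575]
ft_force: [-0.4, -2.9, 3.4]
opening: 0.507
```

Call:
arm_command --targets '[[[0, 0, 0], [0.001, 0, 0], 255], [[0, 0, 0], [0.001, 0, 0], 255]]'

```text
t: 5.6
eef_pos: [514.4, 206.4, 118.6]
tcp_rot: [3.141, 0.0, 1.575]
ft_force: [-0.1, -3.5, 5.1]
opening: 0.502
```

Call:
arm_command --targets '[[[0, 0, 0], [0.001, 0, -0.0003], 255], [[0, 0, 0], [0.001, 0, -0.0003], 255]]'

```text
t: 5.8
eef_pos: [514.4, 207.1, 118.8]
tcp_rot: [3.141, 0.001, 1.575]
ft_force: [1.3, -4.7, 4.5]
opening: 0.506
```

```bash
python3 -c "
from h import *
st()
p,D=read_camera('scene');crop('scene',p,350,120,120,80,6,'s3c.png')"
```

```text
5.8 [514.4 207.1 118.8] [179.9   0.   90.2] F [ 1.3 -4.7  4.5] op 0.506
```

View pics/s3c.png

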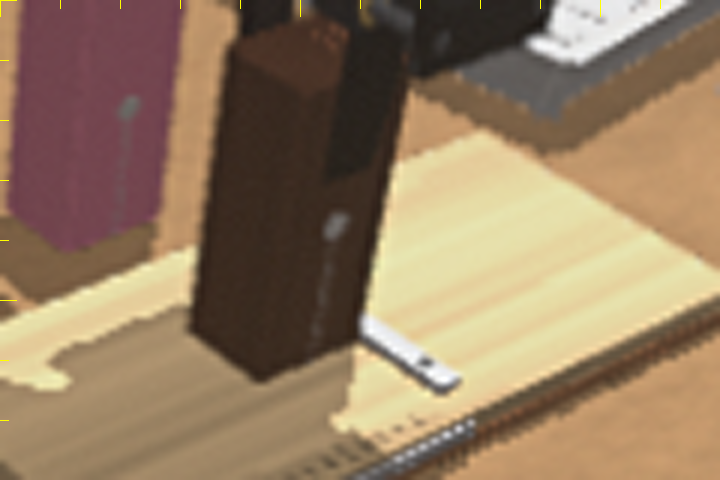

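The block's lower near corner at crop (358,340) meets the strip end at (362,320), so it is at or almost at contact. Push a bit more to confirm by force.

Call:
arm_command --targets '[[[0, 0, 0], [0.001, 0, 0], 255], [[0, 0, 0], [0.001, 0, 0], 255]]'

```text
t: 6.05
eef_pos: [514.4, 208.0, 118.9]
tcp_rot: [3.141, 0.001, 1.575]
ft_force: [0.4, -5.5, 5.5]
opening: 0.506
```

Call:
arm_command --targets '[[[0, 0, 0], [0.001, 0, 0], 255], [[0, 0, 0], [0.001, 0, 0], 255]]'

```text
t: 6.25
eef_pos: [514.5, 208.9, 119.0]
tcp_rot: [3.141, 0.001, 1.575]
ft_force: [0.5, -6.4, 7.5]
opening: 0.503
```

The force is climbing and the block is starting to lever on the strip, so it is in contact. Release here, rise, move back, close and drop behind it.

Call:
arm_command --targets '[[[0, 0, 0], [-0.001, 0, 0], 255], [[0, 0, 0], [-0.001, 0, 0], 150], [[0, 0, 0], [-0.001, 0, 0], 100], [[0, 0, 0], [-0.001, 0, 0], 0], [[0, 0, 0], [-0.001, 0, 0], 0], [[0, 0, 0], [-0.001, 0, 0], 0]]'

```text
t: 6.85
eef_pos: [514.0, 208.5, 118.4]
tcp_rot: [-3.141, 0.0, 1.575]
ft_force: [-0.5, 0.2, -0.6]
opening: 0.782
```

Call:
arm_command --targets '[[[0, 0, 0], [0, 0, -0.03], 0], [[0, 0, 0], [0, 0, -0.065], 0], [[0, 0, 0], [-0.02, 0, -0.07], 0], [[0, 0, 0], [-0.065, 0, -0.07], 200], [[0, 0, 0], [-0.09, 0, -0.07], 255], [[0, 0, 0], [-0.09, 0, -0.07], 255]]'

```text
t: 7.45
eef_pos: [514.4, 116.1, 188.7]
tcp_rot: [-3.142, 0.0, 1.572]
ft_force: [0.5, 0.2, 0.4]
opening: 0.8
```

```bash
python3 -c "
from h import *
st()
p,D=read_camera('top');cv2.imwrite('pics/t4.png',p); crop('top',p,90,150,200,150,4,'t4c.png')
p,D=read_camera('scene');crop('scene',p,320,80,160,130,5,'s4c.png')"
```

```text
7.45 [514.4 116.1 188.7] [-180.     0.    90.1] F [0.5 0.2 0.4] op 0.8
```

View pics/s4c.png

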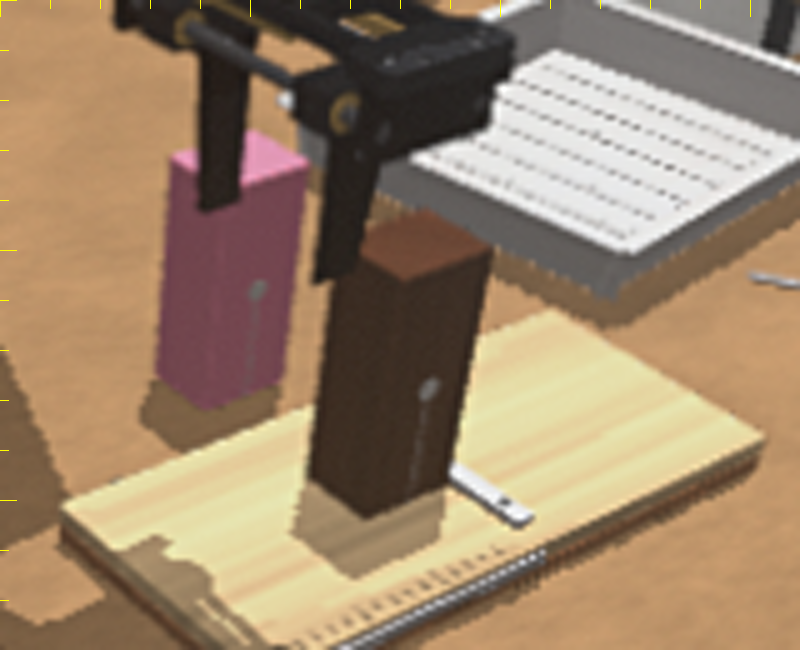

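View pics/t4c.png

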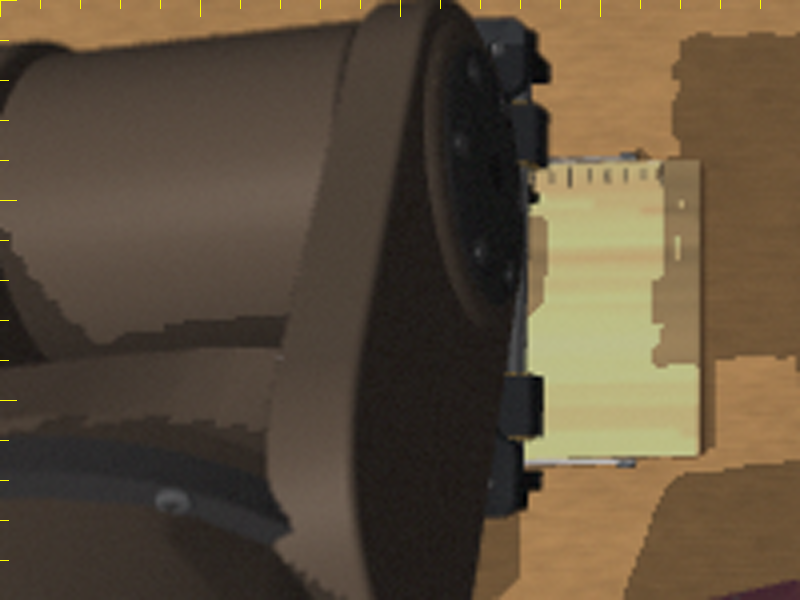

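The block stands at crop (400,370) with its foot at the strip. I'll measure its position from the scene depth.

```bash
python3 -c "
from h import *
p,D=read_camera('scene'); P=cloud('scene',D); z=P[...,2]
vv,uu=np.mgrid[0:400,0:640]
m=(z>155)&(z<168)&(uu>388)&(uu<422)&(vv>115)&(vv<145)&(p[...,2]<140)&(p[...,2]>60)
X=P[m][:,:2].astype(np.float32); print(len(X),X.mean(0),cv2.minAreaRect(X),np.median(z[m]))
# strip near foot/top edge from scene
for u,v in [(449,462),(533,516),(525,524)]: print(onz('scene',320+u/5,80+v/5,28))
"
```

```text
268 [519.3378  208.58249] ((515.3624877929688, 209.5255584716797), (50.43601989746094, 62.876686096191406), 0.9604446291923523) 164.116818806337
[529.28595585 248.98752354  28.        ]
[586.91643263 251.63552682  28.        ]
[589.49860245 243.21765024  28.        ]
```

Call:
arm_command --targets '[[[0, 0, 0], [0, 0, 0], 255], [[0, 0, 0], [0, 0, 0.02], 255], [[0, 0, 0], [0, 0, 0.046], 255], [[0, 0, 0], [0, 0, 0.046], 255], [[0, 0, 0], [0, 0, 0.046], 255], [[0, 0, 0], [0, 0, 0.046], 255], [[0, 0, 0], [0, 0, 0.046], 255]]'

```text
t: 8.3
eef_pos: [514.8, 118.6, 143.6]
tcp_rot: [3.14, -0.0, 1.575]
ft_force: [-0.0, -0.9, 0.3]
opening: 0.089
```

Square within about 1°, with the front face at the strip. Now push near the top.

Call:
arm_command --targets '[[[0, 0, 0], [0.03, 0, 0], 255], [[0, 0, 0], [0.04, 0, 0], 255], [[0, 0, 0], [0.048, 0, 0], 255], [[0, 0, 0], [0.054, 0, 0], 255], [[0, 0, 0], [0.06, 0, 0], 255], [[0, 0, 0], [0.066, 0, 0], 255], [[0, 0, 0], [0.066, 0, 0], 255]]'

```text
t: 9.0
eef_pos: [514.1, 184.8, 142.6]
tcp_rot: [-3.142, 0.0, 1.575]
ft_force: [0.2, 0.2, 0.4]
opening: 0.003
```

```bash
python3 -c "
from h import *
st()
p,D=read_camera('scene');crop('scene',p,320,80,160,130,5,'s5c.png')"
```

```text
9.0 [514.1 184.8 142.6] [-180.     0.    90.2] F [0.2 0.2 0.4] op 0.003
```

View pics/s5c.png

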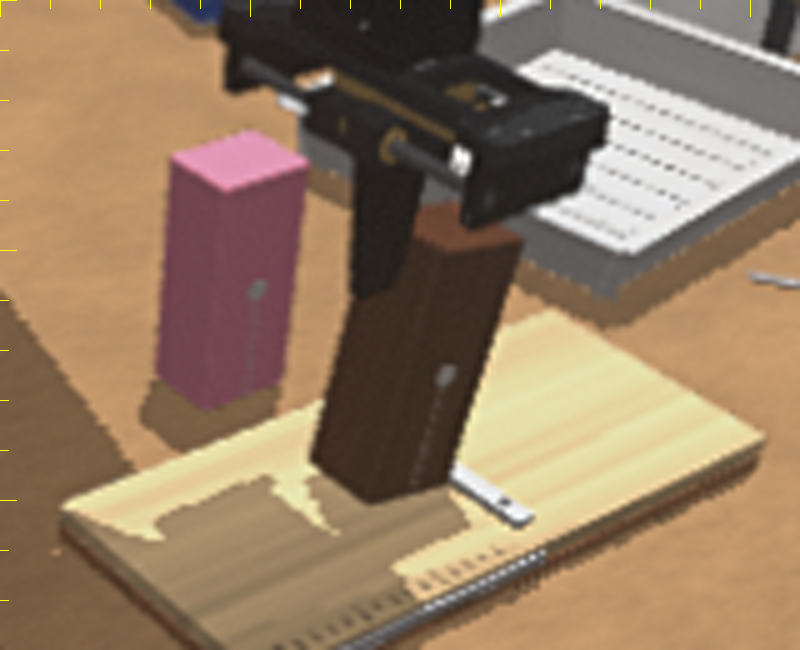

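The block is tilting about 15° on the strip, with its foot against it at crop (450,480). Continue.

Call:
arm_command --targets '[[[0, 0, 0], [0.008, 0, 0], 255], [[0, 0, 0], [0.018, 0, 0], 255], [[0, 0, 0], [0.028, 0, 0], 255], [[0, 0, 0], [0.04, 0, 0], 255], [[0, 0, 0], [0.052, 0, 0], 255], [[0, 0, 0], [0.052, 0, 0], 255], [[0, 0, 0], [0.052, 0, 0], 255], [[0, 0, 0], [0.052, 0, 0], 255]]'

```text
t: 9.85
eef_pos: [513.8, 236.2, 142.5]
tcp_rot: [-3.141, 0.0, 1.575]
ft_force: [-0.1, -0.4, 0.7]
opening: 0.002
```

```bash
python3 -c "
from h import *
st()
p,D=read_camera('scene');crop('scene',p,320,80,160,130,5,'s6c.png')"
```

```text
9.85 [513.8 236.2 142.5] [-180.     0.    90.2] F [-0.1 -0.4  0.7] op 0.002
```

View pics/s6c.png

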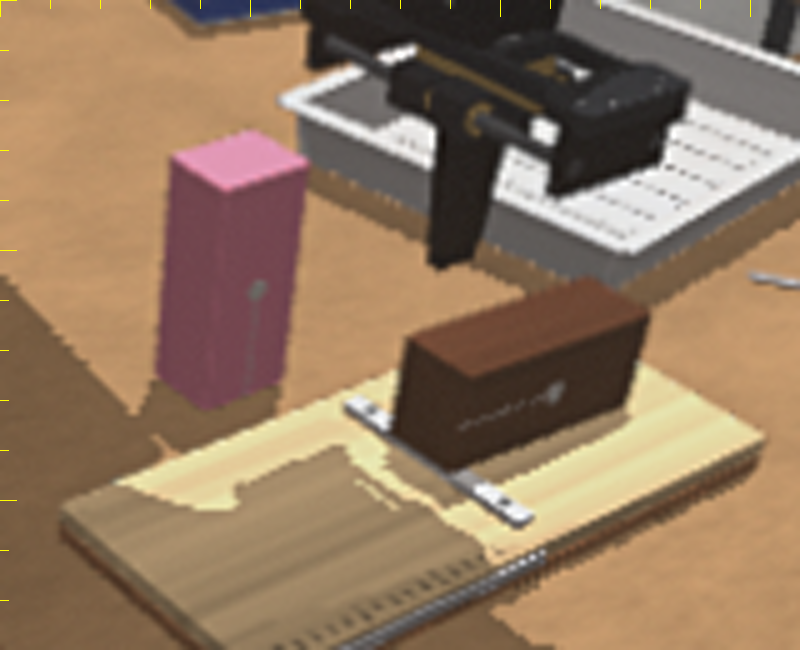

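The block is lying down beyond the strip, with its base end at crop (430,420) by the strip. I'll check whether it lies flat.

```bash
python3 -c "
from h import *
p,D=read_camera('scene'); P=cloud('scene',D); z=P[...,2]
vv,uu=np.mgrid[0:400,0:640]
m=(z>70)&(z<100)&(uu>398)&(uu<452)&(vv>132)&(vv<160)&(p[...,2]<140)
X=P[m]; print(len(X),X.mean(0),cv2.minAreaRect(X[:,:2].astype(np.float32)))
A=np.c_[X[:,:2]-X[:,:2].mean(0),np.ones(len(X))]; print(np.linalg.lstsq(A,X[:,2],rcond=None)[0])
"
```

```text
724 [521.48888844 297.16193923  84.75205536] ((516.1907348632812, 308.3031311035156), (49.57858657836914, 143.0661163330078), 0.39558565616607666)
[-1.20058617e-01 -5.98833398e-03  8.47520554e+01]
```

```bash
python3 -c "
from h import *
p,D=read_camera('scene'); P=cloud('scene',D); z=P[...,2]
def q(x,y): return (int((320+x/5)),int((80+y/5)))
poly=np.array([q(425,345),q(585,290),q(630,312),q(480,365)],np.int32)
m=np.zeros((400,640),np.uint8); cv2.fillPoly(m,[poly],1); m=m>0
X=P[m]; A=np.c_[X[:,:2]-X[:,:2].mean(0),np.ones(len(X))]
c=np.linalg.lstsq(A,X[:,2],rcond=None)[0]; r=X[:,2]-A@c; k=abs(r)<4
print(len(X),X.mean(0),np.linalg.lstsq(A[k],X[k,2],rcond=None)[0],r.std())
# board & strip refs
for n,poly in [('board beyond',[(700,430),(740,440),(690,465),(650,450)]),('board near',[(120,500),(230,490),(150,540)])]:
    m=np.zeros((400,640),np.uint8); cv2.fillPoly(m,[np.array([q(*a) for a in poly],np.int32)],1); print(n,np.median(z[m>0]),P[m>0].mean(0))
for u,v in [(395,435),(455,470),(640,400),(405,340),(470,376),(650,315),(590,278)]: print(u,v, onz('scene',320+u/5,80+v/5,22 if v>380 else 84))
crop('scene',p,390,140,70,45,11,'s7c.png')
"
```

```text
** On entry to DLASCL parameter number  4 had an illegal value
 ** On entry to DLASCL parameter number  4 had an illegal valueTraceback (most recent call last):
  File "<string>", line 8, in <module>
    c=np.linalg.lstsq(A,X[:,2],rcond=None)[0]; r=X[:,2]-A@c; k=abs(r)<4
      ~~~~~~~~~~~~~~~^^^^^^^^^^^^^^^^^^^^^
    x, resids, rank, s = _umath_linalg.lstsq(a, b, rcond,
                         ~~~~~~~~~~~~~~~~~~~^^^^^^^^^^^^^
                                             signature=signature)
                                             ^^^^^^^^^^^^^^^^^^^^
    raise LinAlgError("SVD did not converge in Linear Least Squares")
numpy.linalg.LinAlgError: SVD did not converge in Linear Least Squares
```

```bash
python3 -c "
from h import *
p,D=read_camera('scene'); P=cloud('scene',D); z=P[...,2]
def q(x,y): return (int((320+x/5)),int((80+y/5)))
poly=np.array([q(425,345),q(585,290),q(630,312),q(480,365)],np.int32)
m=np.zeros((400,640),np.uint8); cv2.fillPoly(m,[poly],1); m=(m>0)&np.isfinite(z)
X=P[m]; A=np.c_[X[:,:2]-X[:,:2].mean(0),np.ones(len(X))]
c=np.linalg.lstsq(A,X[:,2],rcond=None)[0]; r=X[:,2]-A@c; k=abs(r)<4
print(len(X),X.mean(0),np.linalg.lstsq(A[k],X[k,2],rcond=None)[0],r.std())
for n,poly in [('board beyond',[(700,430),(740,440),(690,465),(650,450)]),('board near',[(120,500),(230,490),(150,540)])]:
    m=np.zeros((400,640),np.uint8); cv2.fillPoly(m,[np.array([q(*a) for a in poly],np.int32)],1); print(n,np.nanmedian(z[m>0]),np.nanmean(P[m>0],0))
for u,v in [(395,435),(455,470),(640,400),(405,340),(470,376),(650,315),(590,278)]: print(u,v, onz('scene',320+u/5,80+v/5,22 if v>380 else 84))
crop('scene',p,390,140,70,45,11,'s7c.png')
"
```

```text
275 [520.56201559 302.14137009  88.09181884] [ 3.52040700e-03 -4.26605267e-02  8.80918188e+01] 0.9055053487476048
board beyond 24.338040077706523 [587.38916839 377.39578214  24.33824422]
board near 23.320853526615394 [478.01083357 103.6936487   23.25559733]
395 435 [489.36555184 248.99184672  22.        ]
455 470 [530.6155162  253.37849743  22.        ]
640 400 [537.59586117 389.81524295  22.        ]
405 340 [490.36256785 243.23793238  84.        ]
470 376 [533.47571219 247.29197491  84.        ]
650 315 [541.6033593  373.19589174  84.        ]
590 278 [496.93356152 375.41307575  84.        ]
```

View pics/s7c.png

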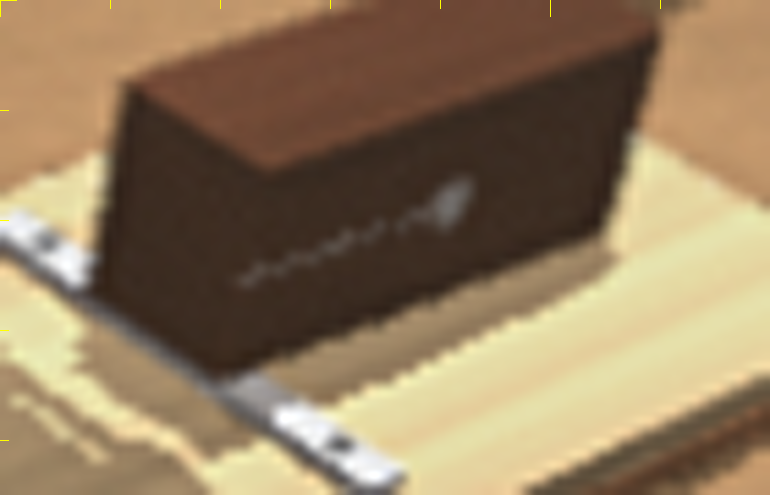

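The block still leans with its base edge on the strip: the top slopes 0.043 over its length, which is about 6 mm. To make it lie fully on the board beyond, I'll nudge its base end forward about 16 mm.

Call:
arm_command --targets '[[[0, 0, 0], [-0.038, 0, 0], 255], [[0, 0, 0], [-0.038, 0, 0.04], 255], [[0, 0, 0], [-0.038, 0, 0.087], 255], [[0, 0, 0], [-0.03, 0, 0.087], 255], [[0, 0, 0], [-0.022, 0, 0.087], 255], [[0, 0, 0], [-0.014, 0, 0.087], 255], [[0, 0, 0], [-0.008, 0, 0.087], 255], [[0, 0, 0], [-0.002, 0, 0.087], 255]]'

```text
t: 10.85
eef_pos: [514.4, 235.3, 57.2]
tcp_rot: [3.139, -0.0, 1.576]
ft_force: [1.5, -2.8, 2.0]
opening: 0.007
```

Call:
arm_command --targets '[[[0, 0, 0], [0.006, 0, 0], 255], [[0, 0, 0], [0.01, 0, 0], 255], [[0, 0, 0], [0.01, 0, 0], 255]]'

```text
t: 11.15
eef_pos: [513.9, 245.0, 55.8]
tcp_rot: [3.141, -0.0, 1.575]
ft_force: [0.2, 0.4, -0.1]
opening: 0.008
```

```bash
python3 -c "
from h import *
st()
p,D=read_camera('scene');crop('scene',p,320,80,160,130,5,'s8c.png')"
```

```text
11.15 [513.9 245.   55.8] [180.   -0.   90.3] F [ 0.2  0.4 -0.1] op 0.008
```

View pics/s8c.png

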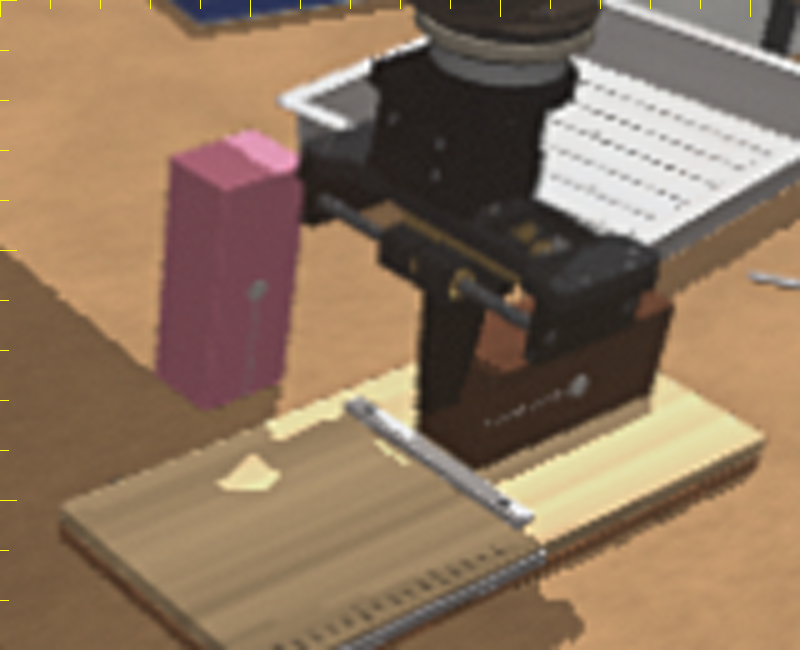

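It is now off the strip: base end at crop (440,440), strip fully clear. Retreat, rise, open and go above it.

Call:
arm_command --targets '[[[0, 0, 0], [-0.012, 0, 0], 255], [[0, 0, 0], [-0.012, 0, -0.045], 150], [[0, 0, 0], [0, 0, -0.065], 0], [[0, 0, 0], [0.04, 0, -0.065], 0], [[0, 0, 0], [0.08, 0, -0.065], 0], [[0, 0, 0], [0.08, 0, -0.065], 0], [[0, 0, 0], [0.08, 0, -0.065], 0], [[0, 0, 0], [0.08, 0, -0.065], 0]]'

```text
t: 12.0
eef_pos: [513.5, 323.2, 120.3]
tcp_rot: [-3.141, 0.001, 1.574]
ft_force: [0.1, -0.6, 0.5]
opening: 0.536
```

```bash
python3 -c "
from h import *
st()
p,D=read_camera('scene');crop('scene',p,320,80,160,130,5,'s9c.png')"
```

```text
12.0 [513.5 323.2 120.3] [-180.     0.    90.2] F [ 0.1 -0.6  0.5] op 0.536
```

View pics/s9c.png

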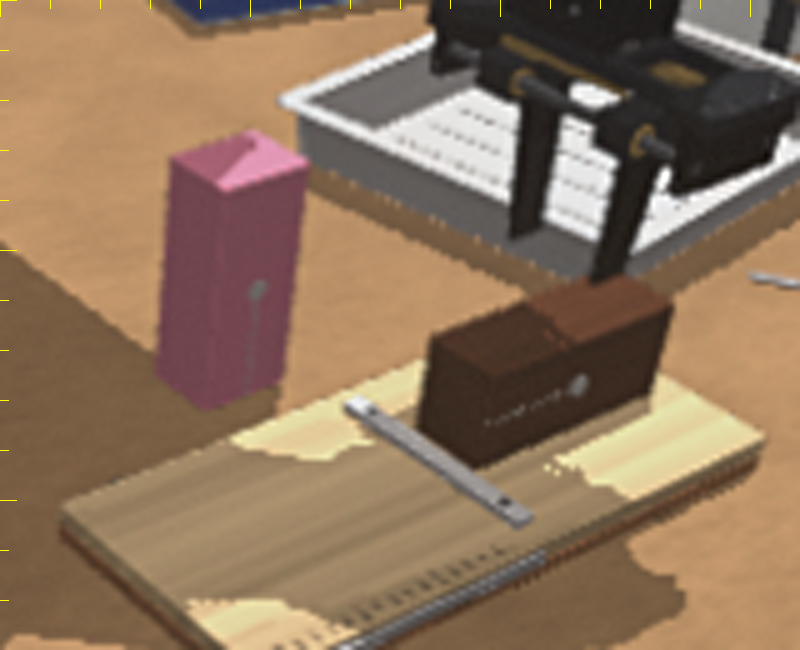

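The block now lies on the board beyond the strip, white dot at crop (578,385). I'll check its centre and flatness.

```bash
python3 -c "
from h import *
p,D=read_camera('scene'); P=cloud('scene',D); z=P[...,2]
def q(x,y): return (int((320+x/5)),int((80+y/5)))
poly=np.array([q(450,345),q(610,290),q(650,310),q(500,365)],np.int32)
m=np.zeros((400,640),np.uint8); cv2.fillPoly(m,[poly],1); m=(m>0)&np.isfinite(z)&(z<95)
X=P[m]; A=np.c_[X[:,:2]-X[:,:2].mean(0),np.ones(len(X))]
c=np.linalg.lstsq(A,X[:,2],rcond=None)[0]; r=X[:,2]-A@c; k=abs(r)<3
print(len(X),X.mean(0),np.linalg.lstsq(A[k],X[k,2],rcond=None)[0])
print('dot',onz('scene',435.6,157,54),dep('scene',435.6,157,D))
b=[onz('scene',320+u/5,80+v/5,84) for u,v in [(428,340),(492,376),(672,308)]]; print(b,(b[0]+b[2])/2)
"
```

```text
264 [522.89376038 317.9324368   84.34312373] [4.46732696e-03 4.47752794e-03 8.43431237e+01]
dot [539.43026859 328.40195541  54.        ] [536.48059058 332.45947476  50.98828521]
[array([496.7538864 , 253.44685986,  84.        ]), array([539.46121824, 256.83022312,  84.        ]), array([542.98480781, 389.24816507,  84.        ])] [519.86934711 321.34751247  84.        ]
```

It lies flat: slope about 0, top 60 mm above the board. Open fully, then descend and grip.

Call:
arm_command --targets '[[[0, 0, 0], [0.002, 0.001, 0], 0], [[0, 0, 0], [0.002, 0.001, 0], 0], [[0, 0, 0], [0.002, 0.001, 0], 0], [[0, 0, 0], [0.002, 0.001, 0], 0], [[0, 0, 0], [0.002, 0.001, 0.03], 0], [[0, 0, 0], [0.002, 0.001, 0.064], 0], [[0, 0, 0], [0.002, 0.001, 0.064], 0], [[0, 0, 0], [0.002, 0.001, 0.064], 255]]'

```text
t: 12.9
eef_pos: [514.6, 326.4, 56.9]
tcp_rot: [-3.141, 0.0, 1.575]
ft_force: [-0.4, -0.1, 1.2]
opening: 0.958
```

Call:
arm_command --targets '[[[0, 0, 0], [0, 0, 0], 255], [[0, 0, 0], [0, 0, 0], 255], [[0, 0, 0], [0, 0, 0], 255], [[0, 0, 0], [0, 0, 0], 255], [[0, 0, 0], [0, 0, 0], 255], [[0, 0, 0], [0, 0, 0], 255], [[0, 0, 0], [0, 0, 0], 255], [[0, 0, 0], [0, 0, 0], 255]]'

```text
t: 13.7
eef_pos: [514.5, 326.4, 56.8]
tcp_rot: [-3.141, 0.0, 1.575]
ft_force: [-1.9, -0.6, 3.9]
opening: 0.507
```

Call:
arm_command --targets '[[[0, 0, 0], [0, 0, -0.03], 255], [[0, 0, 0], [0, 0, -0.065], 255], [[0, 0, 0], [0, 0, -0.1], 255], [[0, 0, 0], [0, 0, -0.124], 255], [[0, 0, 0], [0, 0, -0.124], 255]]'

```text
t: 14.2
eef_pos: [515.6, 326.9, 183.3]
tcp_rot: [3.137, -0.002, 1.575]
ft_force: [0.2, -0.8, -3.1]
opening: 0.507
```

```bash
python3 -c "
from h import *
st()
go((520,0,180),45); go((525.5,-291,180),8.3,((520,0,180),45))
p,D=read_camera('scene');crop('scene',p,320,40,160,130,5,'s10c.png')"
```

```text
14.2 [515.6 326.9 183.3] [ 1.797e+02 -1.000e-01  9.020e+01] F [ 0.2 -0.8 -3.1] op 0.507
row [0.003, -0.004, 0.789] [-0.3269, 0.0031, 0.0027]
row [0.0, -0.0, 0.641] [-0.2019, 0.2097, 0.0]
```

View pics/s10c.png

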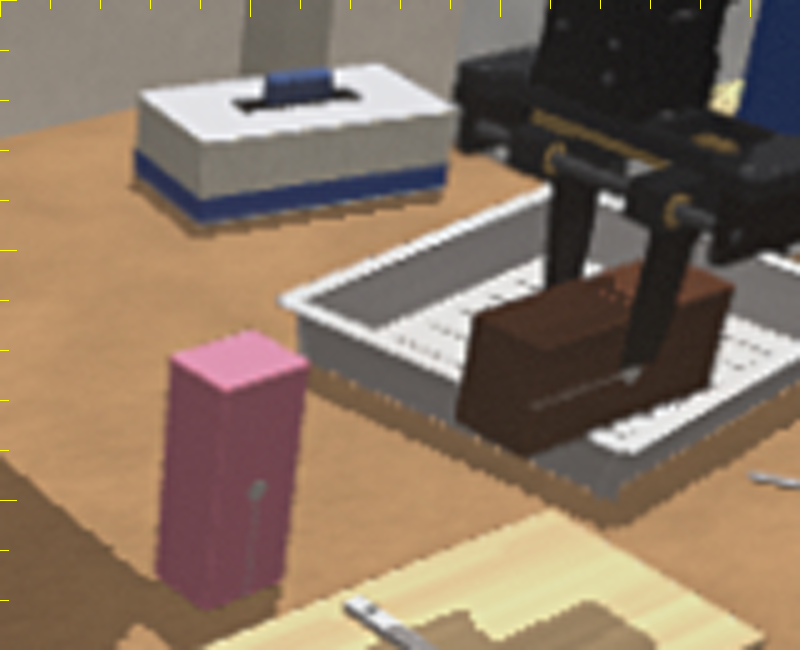

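The block is held level by its middle, with the dot at the finger (632,375). Carry it to the tray.

Call:
arm_command --targets '[[[0, 0, 0.1], [-0.045, 0, 0], 255], [[0, 0, 0.2], [-0.09, 0, 0], 255], [[0, 0, 0.3], [-0.135, 0, 0], 255], [[0, 0, 0.4], [-0.18, 0, 0], 255], [[0, 0, 0.5], [-0.22, 0, 0], 255], [[0, 0, 0.6], [-0.26, 0.001, 0], 255], [[0, 0, 0.7], [-0.3, 0.002, 0], 255], [[0, 0, 0.789], [-0.327, 0.003, 0], 255]]'

```text
t: 15.05
eef_pos: [518.0, -2.8, 178.6]
tcp_rot: [-3.139, 0.002, 0.78]
ft_force: [0.5, 0.2, -3.1]
opening: 0.504
```

```bash
python3 -c "
from h import *
st(); go((525.5,-291,180),8.3)"
```

```text
15.05 [518.   -2.8 178.6] [-1.799e+02  1.000e-01  4.470e+01] F [ 0.5  0.2 -3.1] op 0.504
row [-0.001, 0.003, 0.636] [-0.1974, 0.2101, -0.0014]
```

Call:
arm_command --targets '[[[0, 0, 0.1], [-0.03, 0.032, 0], 255], [[0, 0, 0.2], [-0.06, 0.064, 0], 255], [[0, 0, 0.3], [-0.09, 0.096, 0], 255], [[0, 0, 0.4], [-0.12, 0.128, 0], 255], [[0, 0, 0.5], [-0.15, 0.16, 0], 255], [[0, 0, 0.6], [-0.18, 0.19, 0], 255], [[0, 0, 0.636], [-0.198, 0.21, 0], 255], [[0, 0, 0.636], [-0.198, 0.21, 0], 255]]'

```text
t: 15.85
eef_pos: [526.6, -292.0, 178.0]
tcp_rot: [-3.14, 0.002, 0.145]
ft_force: [0.1, 0.9, -3.4]
opening: 0.503
```

Call:
arm_command --targets '[[[0, 0, 0], [0, 0, 0.05], 255], [[0, 0, 0], [0, 0, 0.09], 255], [[0, 0, 0], [0, 0, 0.09], 255], [[0, 0, 0], [0, 0, 0.09], 255]]'

```text
t: 16.25
eef_pos: [527.3, -288.4, 90.2]
tcp_rot: [-3.14, 0.002, 0.151]
ft_force: [-0.8, 1.1, -2.8]
opening: 0.502
```

```bash
python3 -c "
from h import *
st(); go((525.5,-291,38.5),8.3)
p,D=read_camera('top');crop('top',p,370,140,160,140,5,'t11.png')
p,D=read_camera('scene');crop('scene',p,100,150,200,190,4,'s11.png')"
```

```text
16.25 [ 527.3 -288.4   90.2] [-1.799e+02  1.000e-01  8.600e+00] F [-0.8  1.1 -2.8] op 0.502
row [-0.002, 0.002, 0.006] [-0.0021, 0.0024, 0.0517]
```

View pics/t11.png

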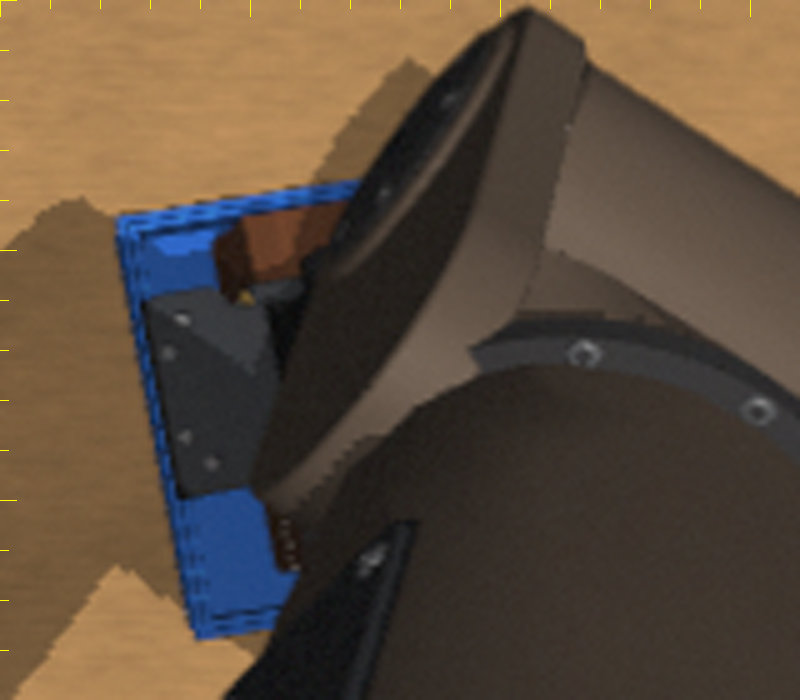

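View pics/s11.png

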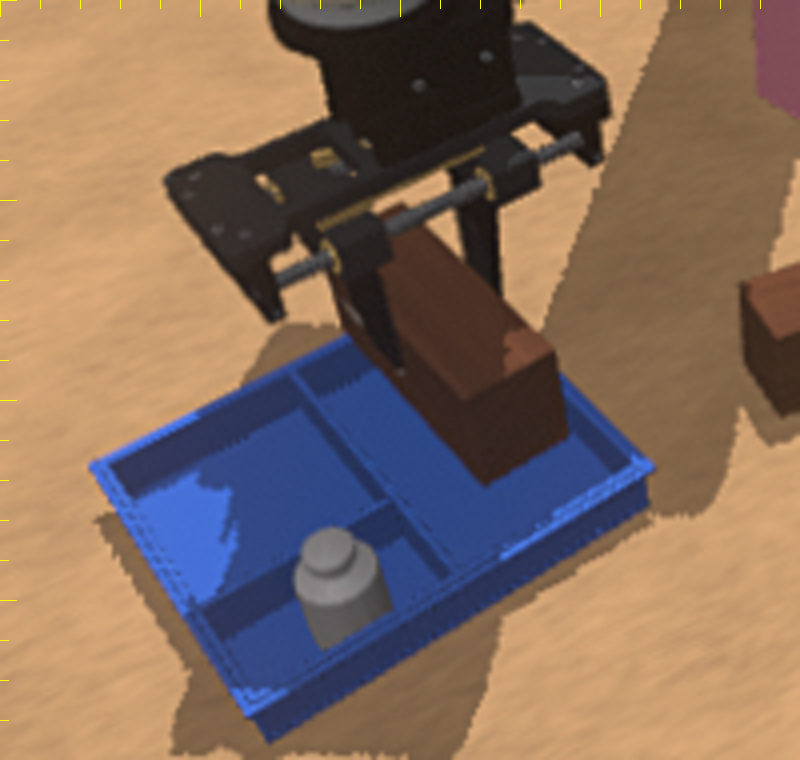

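The block hangs over the long bay: in scene-crop its end at (520,430) clears both walls. Lower the last 51 mm.

Call:
arm_command --targets '[[[0, 0, 0.006], [-0.002, 0.002, 0.02], 255], [[0, 0, 0.006], [-0.002, 0.002, 0.035], 255], [[0, 0, 0.006], [-0.002, 0.002, 0.046], 255], [[0, 0, 0.006], [-0.002, 0.002, 0.048], 255]]'

```text
t: 16.75
eef_pos: [525.9, -291.3, 42.8]
tcp_rot: [3.141, -0.0, 0.144]
ft_force: [0.4, 1.1, -3.7]
opening: 0.501
```

Call:
arm_command --targets '[[[0, 0, 0], [0, 0, 0.002], 255], [[0, 0, 0], [0, 0, 0.002], 255]]'

```text
t: 16.95
eef_pos: [526.2, -291.5, 41.4]
tcp_rot: [3.141, -0.001, 0.144]
ft_force: [0.1, -0.2, -3.1]
opening: 0.503
```

Call:
arm_command --targets '[[[0, 0, 0], [0, 0, 0.0015], 255], [[0, 0, 0], [0, 0, 0.002], 255]]'

```text
t: 17.15
eef_pos: [525.9, -291.5, 39.0]
tcp_rot: [3.141, -0.0, 0.144]
ft_force: [-0.8, -0.1, -3.0]
opening: 0.505
```

Call:
arm_command --targets '[[[0, 0, 0], [0, 0, 0.0005], 255], [[0, 0, 0], [0, 0, 0.0005], 255]]'

```text
t: 17.35
eef_pos: [525.9, -291.4, 38.8]
tcp_rot: [3.141, -0.0, 0.144]
ft_force: [-1.2, 1.0, 4.3]
opening: 0.502
```

Touchdown: Fz changed from -3 to +4.3. Release, rise, then head to the short block.

Call:
arm_command --targets '[[[0, 0, 0], [0, 0, 0], 120], [[0, 0, 0], [0, 0, 0], 0], [[0, 0, 0], [0, 0, 0], 0], [[0, 0, 0], [0, 0, 0], 0], [[0, 0, 0], [0, 0, 0], 0], [[0, 0, 0], [0, 0, -0.02], 0], [[0, 0, 0], [0, 0, -0.06], 0], [[0, 0, 0], [0, 0, -0.1], 0]]'

```text
t: 18.15
eef_pos: [525.4, -291.2, 138.8]
tcp_rot: [-3.141, 0.001, 0.144]
ft_force: [0.6, -0.6, -0.0]
opening: 0.992
```

```bash
python3 -c "
from h import *
st(); go((570,-98.6,138),84.5)
p,D=read_camera('top');crop('top',p,300,140,220,140,3,'t12.png')
p,D=read_camera('scene');crop('scene',p,100,150,250,190,3,'s12.png')"
```

```text
18.15 [ 525.4 -291.2  138.8] [-1.799e+02  1.000e-01  8.200e+00] F [ 0.6 -0.6 -0. ] op 0.992
row [-0.002, 0.0, -1.331] [0.0717, -0.1842, 0.0009]
```

View pics/s12.png

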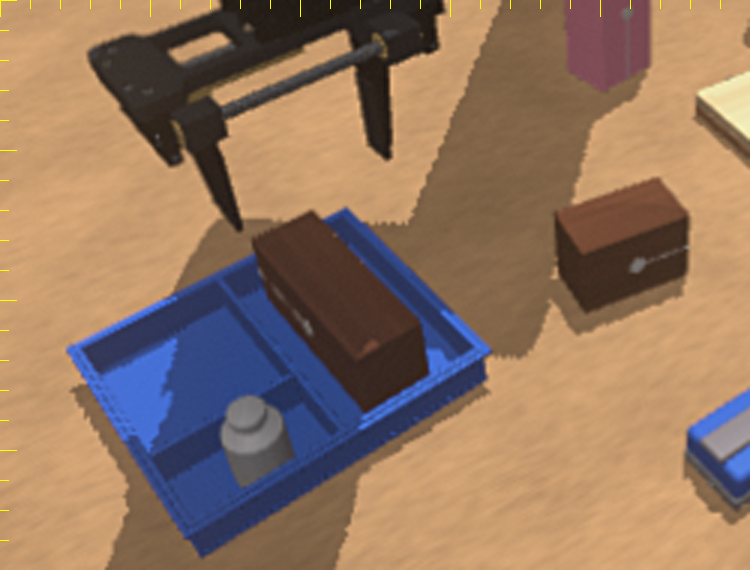

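View pics/t12.png

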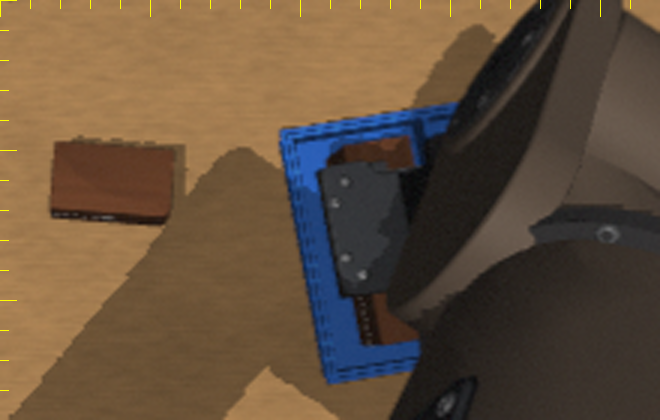

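The tall block lies flat in the long bay at scene-crop (340,310). The short block is at scene-crop (620,245). Now refine its yaw.

```bash
python3 -c "
from h import *
b=[onz('top',300+u/3,140+v/3,60)[:2] for u,v in [(55,142),(174,147),(168,216),(51,210)]]
for i in range(4):
    d=b[(i+1)%4]-b[i]; print(b[i],np.hypot(*d),np.degrees(np.arctan2(d[1],d[0])))
print(np.mean(b,0))
D=np.load('pics/top0.npy'); P=cloud('top',D); p=cv2.imread('pics/top0.png'); z=P[...,2]
vv,uu=np.mgrid[0:400,0:640]
m=(z>57)&(z<63)&(uu>300)&(uu<375)&(vv>170)&(vv<225)
n,l,s,c=cv2.connectedComponentsWithStats(m.astype(np.uint8)); k=1+np.argmax(s[1:,4]); X=P[l==k][:,:2]
X=X-X.mean(0); w,V=np.linalg.eigh(X.T@X/len(X)); print(np.degrees(np.arctan2(V[1,1],V[0,1])),np.sqrt(12*w), cv2.boxPoints(cv2.minAreaRect(P[l==k][:,:2].astype(np.float32))))
"
```

```text
[595.78668126 -60.11789807] 82.81259947296562 -93.24148825788859
[ 591.10408689 -142.79800415] 48.501572146720264 173.4666763065113
[ 542.91749134 -137.27944366] 80.73360725858039 86.20800183223301
[548.256772   -56.72258534] 47.65102751509039 -4.085999628960056
[569.51625787 -99.2294828 ]
84.22554143431891 [47.95036098 83.48907812] [[ 542.1975   -138.02509 ]
 [ 590.3948   -142.64952 ]
 [ 598.38184   -59.406265]
 [ 550.1846    -54.78183 ]]
```

Call:
arm_command --targets '[[[0, 0, -0.149], [0.01, -0.025, 0], 0], [[0, 0, -0.298], [0.02, -0.05, 0], 0], [[0, 0, -0.447], [0.03, -0.075, 0], 0], [[0, 0, -0.596], [0.04, -0.1, 0], 0], [[0, 0, -0.745], [0.05, -0.13, 0], 0], [[0, 0, -0.894], [0.06, -0.155, 0], 0], [[0, 0, -1.043], [0.0717, -0.1842, 0], 0], [[0, 0, -1.19], [0.0717, -0.1842, 0], 0]]'

```text
t: 19.05
eef_pos: [570.6, -95.8, 137.4]
tcp_rot: [-3.141, -0.0, 1.343]
ft_force: [0.5, 0.2, -0.7]
opening: 1.001
```

Call:
arm_command --targets '[[[0, 0, -0.15], [0, 0, 0], 0], [[0, 0, -0.15], [0, 0, 0], 0]]'

```text
t: 19.25
eef_pos: [570.2, -98.4, 137.5]
tcp_rot: [-3.141, -0.0, 1.487]
ft_force: [-0.6, 0.4, -0.4]
opening: 0.998
```

```bash
python3 -c "
from h import *
st(); go((570,-98.7,35),85)
p,D=read_camera('scene');crop('scene',p,200,120,200,150,4,'s13.png')"
```

```text
19.25 [570.2 -98.4 137.5] [-180.    -0.    85.2] F [-0.6  0.4 -0.4] op 0.998
row [-0.001, -0.0, 0.003] [-0.0003, -0.0001, 0.1025]
```

View pics/s13.png

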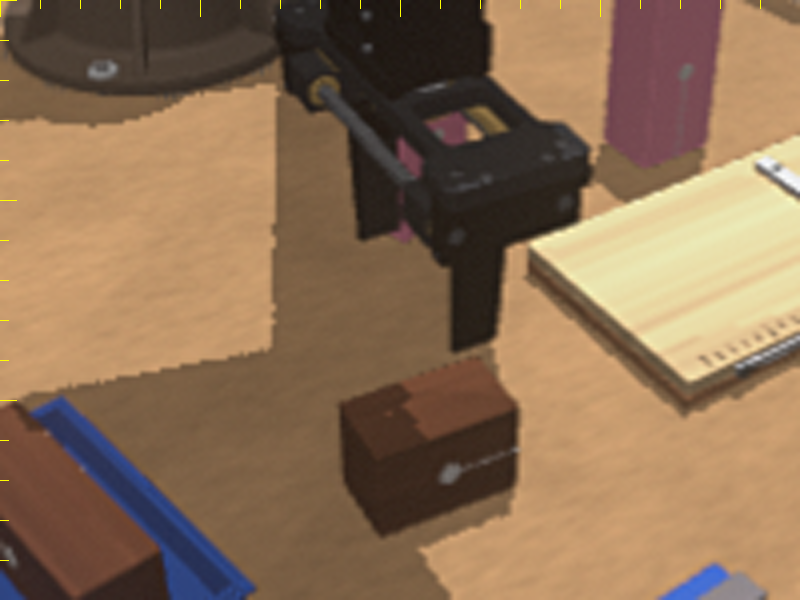

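The open gripper is centred above the short block at crop (430,440). Descend and grip.

Call:
arm_command --targets '[[[0, 0, 0], [0, 0, 0.04], 0], [[0, 0, 0], [0, 0, 0.08], 0], [[0, 0, 0], [0, 0, 0.102], 0], [[0, 0, 0], [0, 0, 0.102], 0], [[0, 0, 0], [0, 0, 0.102], 255], [[0, 0, 0], [0, 0, 0.102], 255], [[0, 0, 0], [0, 0, 0.102], 255], [[0, 0, 0], [0, 0, 0.102], 255]]'

```text
t: 20.1
eef_pos: [570.8, -98.9, 37.2]
tcp_rot: [3.14, 0.0, 1.483]
ft_force: [0.9, 0.3, -0.9]
opening: 0.722
```

Call:
arm_command --targets '[[[0, 0, 0], [0, 0, 0], 255], [[0, 0, 0], [0, 0, 0], 255], [[0, 0, 0], [0, 0, 0], 255], [[0, 0, 0], [0, 0, 0], 255], [[0, 0, 0], [0, 0, 0], 255]]'

```text
t: 20.6
eef_pos: [570.5, -98.8, 36.3]
tcp_rot: [3.141, 0.0, 1.484]
ft_force: [-0.7, -0.1, 3.4]
opening: 0.5
```

Call:
arm_command --targets '[[[0, 0, 0], [0, 0, -0.04], 255], [[0, 0, 0], [0, 0, -0.09], 255], [[0, 0, 0], [0, 0, -0.13], 255], [[0, 0, 0], [0, 0, -0.145], 255], [[0, 0, 0], [0, 0, -0.145], 255]]'

```text
t: 21.1
eef_pos: [571.0, -98.9, 183.2]
tcp_rot: [3.138, 0.001, 1.484]
ft_force: [-0.2, 0.6, -2.2]
opening: 0.505
```

```bash
python3 -c "
from h import *
st(); go((510.5,-394,180),8.3)"
```

```text
21.1 [571.  -98.9 183.2] [179.8   0.   85. ] F [-0.2  0.6 -2.2] op 0.505
row [0.004, -0.002, 1.339] [-0.2992, -0.0347, 0.0033]
```

Call:
arm_command --targets '[[[0, 0, 0.149], [-0.038, -0.004, 0], 255], [[0, 0, 0.298], [-0.076, -0.009, 0], 255], [[0, 0, 0.447], [-0.114, -0.013, 0], 255], [[0, 0, 0.596], [-0.15, -0.017, 0], 255], [[0, 0, 0.745], [-0.19, -0.022, 0], 255], [[0, 0, 0.894], [-0.228, -0.026, 0], 255], [[0, 0, 1.043], [-0.265, -0.031, 0], 255], [[0, 0, 1.19], [-0.299, -0.035, 0], 255]]'

```text
t: 21.9
eef_pos: [508.3, -394.9, 178.8]
tcp_rot: [-3.139, 0.002, 0.287]
ft_force: [0.6, -0.2, -2.6]
opening: 0.506
```

Call:
arm_command --targets '[[[0, 0, 0.149], [0, 0, 0], 255], [[0, 0, 0.149], [0, 0, 0.04], 255], [[0, 0, 0.149], [0, 0, 0.07], 255], [[0, 0, 0.149], [0, 0, 0.07], 255]]'

```text
t: 22.3
eef_pos: [507.3, -391.8, 105.5]
tcp_rot: [-3.134, 0.006, 0.145]
ft_force: [-0.1, -0.4, -1.3]
opening: 0.505
```

```bash
python3 -c "
from h import *
st(); go((510.5,-394,41),8.3)
p,D=read_camera('scene');crop('scene',p,100,150,200,190,4,'s14.png')"
```

```text
22.3 [ 507.3 -391.8  105.5] [-179.6    0.3    8.3] F [-0.1 -0.4 -1.3] op 0.505
row [-0.008, 0.006, -0.0] [0.0032, 0.0031, 0.0645]
```

View pics/s14.png

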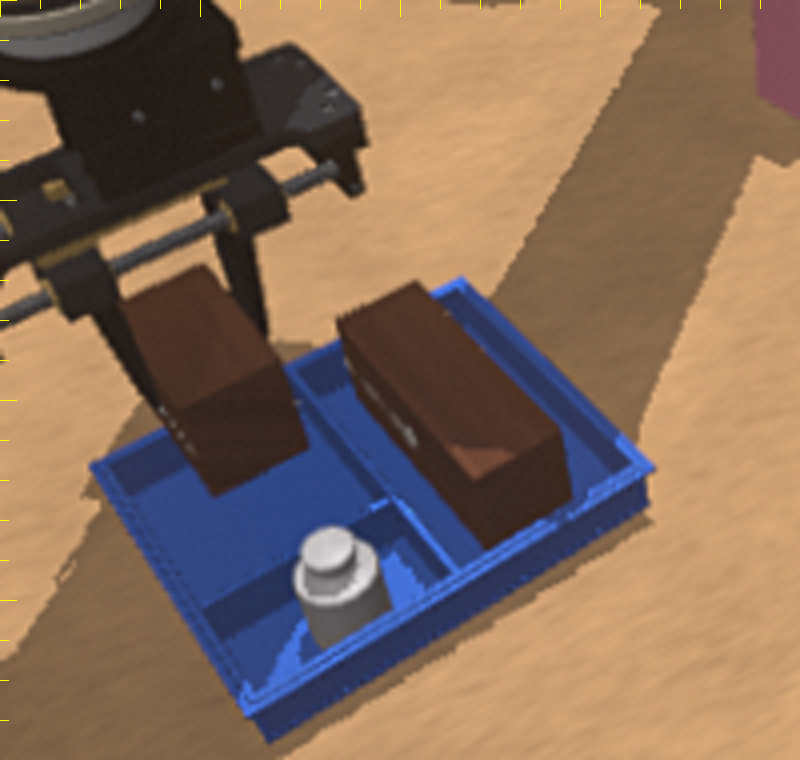

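The short block is over the short bay at scene-crop (220,400), clear of the weight at (340,590). Lower it.

Call:
arm_command --targets '[[[0, 0, 0], [0.003, 0.003, 0.02], 255], [[0, 0, 0], [0.003, 0.003, 0.04], 255], [[0, 0, 0], [0.003, 0.003, 0.055], 255], [[0, 0, 0], [0.003, 0.003, 0.06], 255], [[0, 0, 0], [0.003, 0.003, 0.06], 255]]'

```text
t: 22.85
eef_pos: [512.9, -396.1, 51.1]
tcp_rot: [-3.141, 0.0, 0.145]
ft_force: [0.0, 0.1, -1.8]
opening: 0.504
```

Call:
arm_command --targets '[[[0, 0, 0], [0, 0, 0.001], 255], [[0, 0, 0], [0, 0, 0.002], 255]]'

```text
t: 23.05
eef_pos: [513.3, -396.5, 50.1]
tcp_rot: [3.14, -0.001, 0.145]
ft_force: [-1.2, 1.0, -2.2]
opening: 0.505
```

Call:
arm_command --targets '[[[0, 0, 0], [-0.003, -0.002, 0.004], 255], [[0, 0, 0], [-0.003, -0.002, 0.007], 255], [[0, 0, 0], [-0.003, -0.002, 0.008], 255], [[0, 0, 0], [-0.003, -0.002, 0.008], 255]]'

```text
t: 23.45
eef_pos: [509.6, -394.6, 41.0]
tcp_rot: [-3.141, 0.0, 0.145]
ft_force: [0.1, -0.2, -1.7]
opening: 0.502
```

Call:
arm_command --targets '[[[0, 0, 0], [0, 0, 0.001], 255], [[0, 0, 0], [0, 0, 0.001], 255]]'

```text
t: 23.65
eef_pos: [509.8, -394.7, 40.4]
tcp_rot: [3.141, -0.0, 0.145]
ft_force: [-0.6, -0.1, 0.4]
opening: 0.503
```

Touchdown: Fz changed from -1.7 to +0.4 at the expected height. Release and rise clear, swinging back so the cameras can see.

Call:
arm_command --targets '[[[0, 0, 0], [0, 0, 0], 120], [[0, 0, 0], [0, 0, 0], 0], [[0, 0, 0], [0, 0, 0], 0], [[0, 0, 0], [0, 0, 0], 0], [[0, 0, 0], [0, 0, 0], 0], [[0, 0, 0], [0, 0, -0.03], 0], [[0, 0, 0], [0, 0, -0.08], 0], [[0, 0, 0], [0, 0, -0.13], 0]]'

```text
t: 24.45
eef_pos: [509.3, -394.3, 171.1]
tcp_rot: [-3.14, 0.001, 0.145]
ft_force: [0.4, -0.4, -0.3]
opening: 0.993
```

Call:
arm_command --targets '[[[0, 0, 0], [-0.05, 0.035, -0.03], 0], [[0, 0, 0], [-0.1, 0.07, -0.04], 0], [[0, 0, 0], [-0.15, 0.1, -0.04], 0], [[0, 0, 0], [-0.2, 0.13, -0.04], 0], [[0, 0, 0], [-0.25, 0.16, -0.04], 0], [[0, 0, 0], [-0.3, 0.18, -0.04], 0], [[0, 0, 0], [-0.34, 0.2, -0.04], 0], [[0, 0, 0], [-0.34, 0.2, -0.04], 0]]'

```text
t: 25.25
eef_pos: [201.6, -641.4, 210.3]
tcp_rot: [3.141, -0.0, 0.145]
ft_force: [0.3, -0.6, 0.5]
opening: 1.001
```

```bash
python3 -c "
from h import *
st()
p,D=read_camera('top');cv2.imwrite('pics/t15.png',p)
P=cloud('top',D); z=P[...,2]; vv,uu=np.mgrid[0:400,0:640]
for n,(a,b,c,d) in dict(long=(395,170,450,270),short=(446,200,510,262)).items():
    m=(z>58)&(z<70)&(uu>a)&(uu<c)&(vv>b)&(vv<d)
    X=P[m]; print(n,len(X),X.mean(0),cv2.minAreaRect(X[:,:2].astype(np.float32)) if len(X) else '',X[:,2].std() if len(X) else '')
p,D=read_camera('scene');cv2.imwrite('pics/s15.png',p)"
```

```text
25.25 [ 201.6 -641.4  210.3] [180.   -0.    8.3] F [ 0.3 -0.6  0.5] op 1.001
long 1568 [ 525.22434816 -291.82115663   63.9503366 ] ((525.5567626953125, -293.01605224609375), (140.44479370117188, 49.54359436035156), 7.954707145690918) 1.4993735059928377
short 995 [ 508.7905674  -392.39467637   63.98978729] ((506.06964111328125, -366.7137145996094), (84.2344741821289, 105.34931182861328), 7.892282962799072) 1.4926781238890419
```

View pics/t15.png

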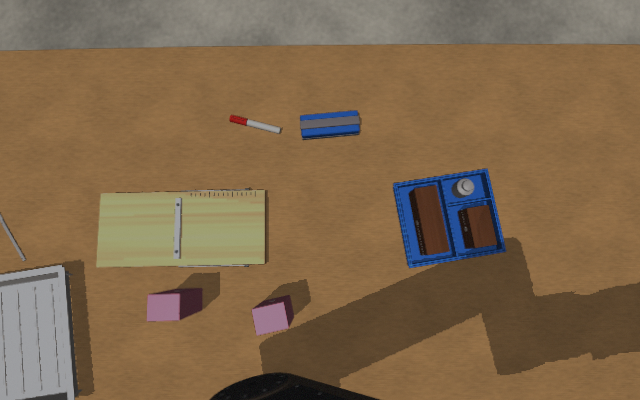

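View pics/s15.png

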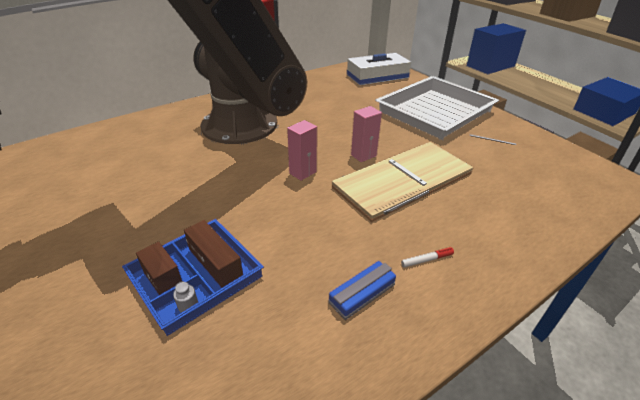

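Both blocks lie in their bays: tall at top (430,220), short at top (478,226), both with tops at z 64. The weight, eraser, marker and pink blocks are where they were at the start, and the arm is clear. Handing in.

```bash
python3 -c "
from h import *
print(env.job_done()); st()"
```

```text
the job is handed in; nothing more can be done
None
the job is handed in; nothing more can be done
```

The toppling test is done and both blocks are put away in the tray; I handed the job in at about 25.4 s with the arm clear and the gripper open.

- **Toppling:** I carried the tall block upright and square to the strip, confirmed contact by force, and released it. I then pushed it near its top with closed fingers until it tipped over the strip.
- **Nudge after the fall:** The block came down with its base edge still resting on the 6 mm strip, so its top sloped by about 0.043. I pushed its base end forward roughly 15 mm, after which it lay flat on the board beyond the strip (slope about 0.004).
- **Putting away:** The tall block lies flat in the long compartment and the short block flat in the short compartment.
- **Last checks:** Both block tops measured z = 64 mm, which is the 4 mm tray floor plus the 60 mm block. The tall block's yaw was within about 0.4° of the tray's. In the final pictures the weight, eraser, marker and pink look-alikes had not moved.
- **Checks that disagreed:** The final fitted outline of the short block came out too wide (105 mm) because the mask also caught part of the tall block. Its mean position, height and the pictures agree with it being properly placed. The scene camera read 2 to 8 mm off the top camera, so I relied on the top camera and contact forces.

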